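# Load a circuit board into a pin-guided test jig, lower the pressure plate and latch it

### The arm

A 6-joint arm with a two-finger parallel gripper is mounted at the origin on the work surface. World frame = base frame: x ahead of the robot, y to its left, z up, the work surface at z = 0. Lengths are in m, angles in rad, forces in N, time in s.
With the tool pointing down it reaches from about 0.25 to 0.725 m from the base axis. Payload 4 kg.
Tool frame: the origin (TCP) lies midway between the tips of the shut fingers; the grasp point (between the pads) lies 19 mm behind it; z points along the fingers, y is the line along which they close (so a half turn about z gives the same grasp; the last joint's range is limited). The gripper opens to 85 mm and grips with 20 to 120 N. Pads are 22 mm wide; open, the fingers measure 114 mm over their backs; the gripper's body (76 mm by 85 mm) begins 54 mm behind the grasp point. The pads swing forward as they close: fully open they stand 13 mm farther back than shut.
Start: joints at [1.33, 0.241, 0.005, 1.335, 0, 1.571], TCP at [0.119, 0.486, 0.231] pointing down, gripper open.
Joint ranges: [-2.72, 2.72], [-1.05, 1.87], [-1.09, 1.28], [-1.99, 2.15], [-1.42, 1.44], [-3.14, 3.14]. Speed limits (rad/s): [2.79, 2.79, 3.14, 3.14, 3.14, 3.14].

### API

Orientations are given as a unit quaternion [x, y, z, w].
In Python, from workcell import monitor, vision, job gives the robot as it stands.
- The arm moves only by the tool move_arm, never from a script. Its argument "moves" is a list that holds one entry, the list of rows, each a list of 5 numbers: the shift along the world's x, y, z in m, then the turn about the world's z in degrees, then the opening in per cent of the stroke, from 0 (shut) to 100 (fully open). In form: [[[x, y, z, turn, gripper], ...]]. A call has 1 to 5 rows; each row is the pose to reach, as a shift and turn from the pose commanded when the call began; what a row does not reach only later rows make up. A row lasts 1/8 s, in which the tool goes at most 62.5 mm and 10.7 degrees, less where a joint would pass 70% of its speed; a pose out of reach is approached as far as the arm can. A call with a gripper value outside its range is refused whole. The fingers move at their own pace and stop on an object; the grip force is fixed at half the most. Time passes only in rows, so rows that repeat a pose let the fingers close. It gives the time, the measured TCP pose, the force, the opening and the grip force at its end, in the units of the state.
- monitor.get_obs(): the state, without advancing time (a new reading comes with each control period).
- vision.camera(name): name is "scene" or "top" or "wrist"; returns a dict with "color" (420x560x3 uint8, red, green, blue), "camera_matrix" (3x3 intrinsics, pixels), "eye" and "attitude" of the camera in the world; the wrist camera has in their place "hand_eye" (4x4, takes a point from camera to tool coordinates, whose origin is the TCP and whose axes are the flange's). Camera axes: x right, y up, looking along -z (the intrinsics and any distortion apply to the point x, -y, -z); pixel columns grow to the right and rows downward; lengths in m; the calibration is good to about 2 mm. A picture is of the moment at which its call begins: read the wrist's pose just before it. There is no depth.
- job.job_done(): hands the job in; it is judged then, once.
The state is a dict: "clock": time; "joint_pos": joint angles; "joint_vel": joint speeds; "tau": joint torques, N m; "eef_pos": TCP position; "tool_rot": TCP orientation; "ft_force": force on the tool from outside, world axes, zero at the start; "ft_torque": the same for the moment, N m; "grip_width": finger opening in m; "grasp_force": force on a finger pad.
Only numpy, scipy, OpenCV 4.12 (cv2) and the standard library are available. Lean on these libraries where they do the work, as an engineer would, in place of code of your own. Each camera call takes 0.05 s, during which the arm holds its last target. There are 200 camera calls.

### The job

Get the amplifier board ready for testing: lay it in the test jig's nest, flat between the locating dowels with its row of jacks towards the back of the jig, then take the pressure plate from the sloping stand and lower it, kept level, down both guide pins until it rests fully on their shoulders - do not let it drop down the pins. Then swing both latches right in over the plate to their stops. Leave everything else on the desk standing where it is.

Things in the scene. Friction and masses are not known exactly. Their poses are not given: they have to be found in the camera images.
- jig: Test jig, fixed: grey box 130 (x) x 236 (y) x 45 mm tall with an aluminium deck, two guide pins, a nest between them and a latch at each end. Origin: centre of its underside; x to its back, y along its length, z up; its front (-x) faces the robot within 15 degrees. Its x, y is also where the seated plate's origin belongs (axes parallel to the jig's, either way round).
- pin_l (a point): Tip of the steel guide pin at the jig's x = 0, y = +70 mm, 115 mm above the desk. The pin is 10 mm in diameter, its last 9 mm tapered to 4 mm; below it a shoulder 22 mm in diameter, on which the plate's underside comes to rest, has its top 77 mm above the desk.
- pin_r (a point): The same for the other pin, at the jig's x = 0, y = -70 mm.
- nest (a point): Where the underside centre of the seated board belongs: 53 mm above the desk on the jig's z axis, level with the tops of four 8 mm high standoffs; axes as the jig's and as the seated board's. Eight round dowels, 8 mm in diameter, two on each side of the board's outline, leave it 2 mm of play each way; their tops are 65 mm above the desk, the last 6 mm tapered.
- latch_l (a joint): Angle of the latch at the jig's +y end, rad: 0 = shut (arm points along the jig's -y, over the plate, at its stop), 1.57 = arm points to the jig's front (-x); starts at 1.45 to 2.1. A steel arm 16 mm wide, 38 mm long on a vertical pivot at the jig's x = -28, y = +104 mm, underside 89 mm and top 95 mm above the desk, 2 mm clear of the seated plate. Stays where left; about 1 N moves it.
- latch_r (a joint): The same for the mirror-image latch at the jig's -y end: pivot at the jig's x = -28, y = -104 mm; at 0 its arm points along the jig's +y, at 1.57 along -x.
- latch_l_knob (a point): Middle of the upright black knob on the +y latch's arm: a cylinder 14 mm in diameter, 24 mm tall (95 to 119 mm above the desk), 30 mm from the pivot.
- latch_r_knob (a point): The same for the -y latch.
- board: Loose circuit board, 90 g, 64 (x) x 100 (y) x 3 mm, flat on a black foam pad, about a quarter turn from how it must lie in the jig. Origin: centre of its underside, z up. Three black jacks 16 mm tall stand along its +x edge (x from 19 mm, y within 29 mm) and stick out 10 mm past it; capacitors 14 mm tall along the -x edge (x below -23 mm). Seated, its axes are parallel to the jig's.
- board_can (a point): Centre of the flat top of the board's steel screening can, the part to grip: 24 (x) x 30 (y) x 16 mm tall, at the board's x = -6, y = 0 mm, top 19 mm above the board's underside. For 30 mm on both y sides of it nothing is over 2 mm tall. Axes as the board's.
- board_jacks (a point): Middle of the board's row of jacks, 32 mm towards +x from the board's origin.
- plate: Loose pressure plate, about 0.55 kg: aluminium, 84 (x) x 176 (y) x 10 mm, two through holes. Origin: centre of its underside; z is normal to it, towards the handle. Four white posts 8 mm in diameter hang 19 mm below its underside at x = +-22, y = +-40 mm. It starts on the sloping stand, tilted 35 degrees about its y axis, +x edge up, handle face up and towards the robot.
- plate_handle (a point): Middle of the plate's black bow handle, 44 mm above the plate's underside centre: a straight bar along y, 12 x 12 mm in section, 84 mm free between its end posts, 28 mm of free height under it. Axes as the plate's.
- plate_hole_l (a point): Centre, at the plate's underside, of the hole at the plate's x = 0, y = +70 mm; 12.5 mm in diameter, right through.
- plate_hole_r (a point): The same for the hole at the plate's x = 0, y = -70 mm.
- stand: Sloping stand, fixed: dark steel base 140 (x) x 136 (y) mm with two arms that rise towards +x at 35 degrees and end at the bottom in lips, 4 mm proud of the plate's upper face, on which the plate's lower edge rests. Origin: centre of its underside; its front (-x) faces the robot within 15 degrees; 90 mm tall without the plate.
- pad: Black foam pad under the board, fixed, 84 (x) x 120 (y) x 8 mm; origin: centre of its underside.
- flux: Bystander: small white bottle with a black cap, 32 mm in diameter, 70 mm tall; origin under its centre.
- spool: Bystander: solder spool standing on its flange, 60 mm in diameter, 45 mm tall; origin under its centre.
- tin: Bystander: round steel screw tin, 71 mm in diameter, 40 mm tall; origin under its centre.
- canister: Bystander: screw-top aluminium canister, 72 mm in diameter, 115 mm tall; origin under its centre.
- jar: Bystander: speckled stoneware jar with lid, 104 mm in diameter, 142 mm tall; origin under its centre.
- mug: Bystander: glazed mug, 80 mm in diameter, 95 mm tall, handle on its y side; origin under its centre.
- meter: Bystander: multimeter lying flat, 150 (x) x 76 (y) x 46 mm; origin under its centre.
Things that resemble listed ones, but are neither listed nor needed, are in the scene too. Leave any red look-alike of the plate alone. Of the things shaped like the board, the black one is meant.

How it is judged:
By the outcome, as a careful person would: the job done as asked, in the order asked, and still so for the second after the job is handed in, with the robot touching nothing.
It also fails if it takes over 72 s, if anything falls off the work surface, if the arm or the gripper's body presses on something with over 40 N, if the wrist force passes 120 N, or if a joint passes its speed limit or range.

## Working session

There is one attempt and no reset: what is moved stays moved. The work goes in short steps, Python scripts to look and compute and a tool call to move; the robot and the scene stay as the last step left them, time stands still between calls to the robot, and variables do not carry over. Pictures are saved under pics/ and viewed, at most 10 in all, crops included, and the job is handed in when it is done.

Besides the shell and the picture viewer there is one more tool, called after ">>>" in YAML: its name, and indented under it one key for each argument. move_arm: Moves the arm, as the interface text tells. Its arguments: {"type":"object","properties":{"moves":{"type":"array","items":{"type":"array","items":{"type":"array","items":{"type":"number"}}}}},"required":["moves"]}

```bash
mkdir -p pics; cat > h.py <<'E'
import numpy as np, cv2
from workcell import monitor, vision, job
from scipy.spatial.transform import Rotation as R
def shot(n):
    o=monitor.get_obs(); c=vision.camera(n)
    if n=='wrist':
        H=np.array(c['hand_eye']); T=np.eye(4); T[:3,:3]=R.from_quat(o['tool_rot']).as_matrix(); T[:3,3]=o['eef_pos']
        M=T@H
    else:
        M=np.eye(4); M[:3,3]=c['eye']; a=np.array(c['attitude']); M[:3,:3]=a if a.shape==(3,3) else R.from_quat(a).as_matrix()
    return c['color'],np.array(c['camera_matrix']),M,c
def ray(px,K,M):
    v=np.linalg.inv(K)@[px[0],px[1],1.]; d=M[:3,:3]@[v[0],-v[1],-v[2]]; return M[:3,3],d
def at(px,z,K,M):
    e,d=ray(px,K,M); return e+d*(z-e[2])/d[2]
def proj(p,K,M):
    q=M[:3,:3].T@(np.array(p)-M[:3,3]); u=K@[q[0],-q[1],-q[2]]; return u[:2]/u[2]
def save(n,im,s=1): cv2.imwrite('pics/'+n,cv2.resize(im[:,:,::-1],None,fx=s,fy=s))
E
python3 - <<'E'
from h import *
o=monitor.get_obs(); print({k:np.round(v,3).tolist() for k,v in o.items()})
for n in ['top','scene']:
    im,K,M,c=shot(n); save(n+'0.png',im,1.4); print(n,K.tolist(),np.round(M,3).tolist(),[k for k in c])
    np.savez(n+'.npz',im=im,K=K,M=M)
E
```

```text
{'clock': 0.0, 'joint_pos': [1.33, 0.241, 0.004, 1.335, 0.0, 1.571], 'joint_vel': [-0.0, 0.001, 0.0, 0.0, -0.0, -0.003], 'tau': [0.001, -37.232, 25.241, 0.017, 0.0, 0.0], 'eef_pos': [0.119, 0.485, 0.23], 'tool_rot': [0.12, 0.993, -0.001, -0.0], 'ft_force': [-0.437, 0.676, 0.599], 'ft_torque': [-0.007, -0.057, -0.029], 'grasp_force': 0.0, 'grip_width': 0.085}
top [[415.36050809775645, 0.0, 284.54829721889865], [0.0, 415.36050809775645, 208.7351275979595], [0.0, 0.0, 1.0]] [[-0.003, 0.997, -0.071, 0.409], [-1.0, -0.003, 0.001, 0.058], [0.001, 0.071, 0.997, 1.347], [0.0, 0.0, 0.0, 1.0]] ['color', 'camera_matrix', 'eye', 'attitude']
scene [[390.459562281673, 0.0, 282.2681128686299], [0.0, 390.459562281673, 216.01858791462624], [0.0, 0.0, 1.0]] [[0.181, -0.685, 0.706, 1.243], [0.983, 0.131, -0.126, -0.096], [-0.006, 0.717, 0.697, 0.818], [0.0, 0.0, 0.0, 1.0]] ['color', 'camera_matrix', 'eye', 'attitude']
```

View pics/top0.png

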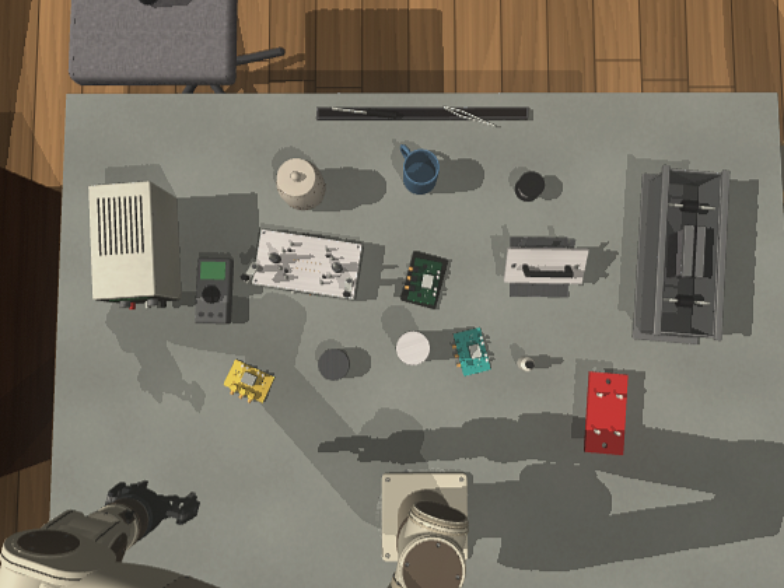

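View pics/scene0.png

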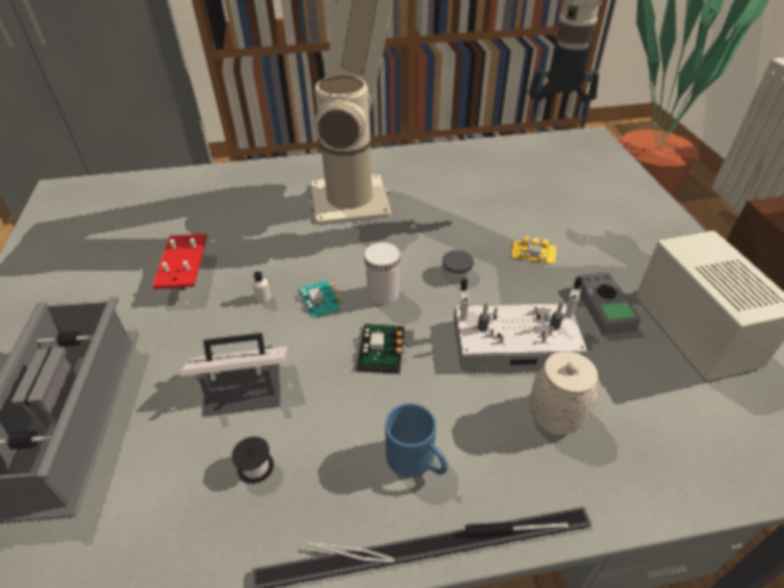

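Top view (in the 1.4x picture): jig at (305,263), the dark board on its pad at (426,280) with jacks to the left (+y), plate on its stand at (546,266), red look-alike at (607,412). The scene view agrees.

```bash
python3 - <<'E'
from h import *
d=np.load('top.npz'); im,K,M=d['im'],d['K'],d['M']
hsv=cv2.cvtColor(im,cv2.COLOR_RGB2HSV)
def big(mask,x0,y0,x1,y1,z,name):
    m=np.zeros(mask.shape,np.uint8); m[y0:y1,x0:x1]=mask[y0:y1,x0:x1]*255
    cs,_=cv2.findContours(m,cv2.RETR_EXTERNAL,cv2.CHAIN_APPROX_NONE); c=max(cs,key=cv2.contourArea)
    P=np.array([at(p[0],z,K,M)[:2] for p in c],np.float32)
    r=cv2.minAreaRect(P); print(name,np.round(r[0],3),np.round(r[1],3),round(r[2],1),'px',cv2.minAreaRect(c)[0])
w=(hsv[:,:,1]<40)&(hsv[:,:,2]>175)
big(w,172,155,268,220,.045,'jig')
big(w,355,170,425,208,.075,'plate')
big(w,296,190,316,212,.027,'can')
b=(hsv[:,:,2]<75)
big(b,284,176,326,224,.008,'pad')
big(b,370,180,412,200,.12,'handle')
E
```

```text
jig [0.57  0.271] [0.245 0.124] 80.8 px (216.32833862304688, 187.63150024414062)
plate [ 0.557 -0.267] [0.182 0.072] 88.6 px (389.50146484375, 189.93479919433594)
can [ 0.53  -0.009] [0.021 0.028] 78.4 px (304.9230651855469, 200.38461303710938)
pad [ 0.535 -0.   ] [0.089 0.118] 74.5 px (301.98828125, 199.4007110595703)
handle [ 0.542 -0.258] [0.104 0.024] 88.6 px (390.5, 193.0)
```

>>> move_arm:
  moves:
    - [[0.2,-0.24,0,45,60],[0.2,-0.24,0,45,60],[0.2,-0.24,0,45,60],[0.2,-0.24,0,45,60],[0.2,-0.24,0,45,60]]

```text
clock: 0.72
eef_pos: [0.2994, 0.2699, 0.2311]
tool_rot: [-0.27, 0.963, 0.0, 0.0]
ft_force: [1.4, 1.1, 0.5]
grip_width: 0.0515
grasp_force: 0.0
```

>>> move_arm:
  moves:
    - [[0.2,-0.255,0,45,60],[0.2,-0.255,0,45,60],[0.2,-0.255,0,45,60],[0.2,-0.255,0,45,60],[0.2,-0.255,0,45,60]]

```text
clock: 1.35
eef_pos: [0.4631, 0.0629, 0.2312]
tool_rot: [-0.614, 0.789, 0.0, -0.0]
ft_force: [-0.1, 1.0, 0.4]
grip_width: 0.0513
grasp_force: 0.0
```

```bash
python3 - <<'E'
from h import *
o=monitor.get_obs(); print(o['clock'],o['eef_pos'],R.from_quat(o['tool_rot']).as_matrix().round(3).tolist(),o['grip_width'],o['joint_pos'])
im,K,M,c=shot('wrist'); save('w1.png',im); print(np.round(c['hand_eye'],3).tolist(),M.round(3).tolist()); np.savez('w1.npz',im=im,K=K,M=M)
E
```

```text
1.35 [0.46310333 0.06291878 0.23119087] [[-0.246, -0.969, -0.0], [-0.969, 0.246, 0.0], [-0.0, 0.0, -1.0]] 0.05129060930599602 [ 1.34801554e-01  1.76370086e-01 -7.67107609e-02  1.31803732e+00
  3.61863215e-04 -1.18716379e+00]
[[0.0, 0.954, 0.301, 0.077], [1.0, 0.0, -0.0, -0.0], [-0.0, 0.301, -0.954, -0.142], [0.0, 0.0, 0.0, 1.0]] [[-0.969, -0.235, -0.074, 0.445], [0.246, -0.924, -0.292, -0.011], [0.001, -0.301, 0.954, 0.374], [0.0, 0.0, 0.0, 1.0]]
```

View pics/w1.png

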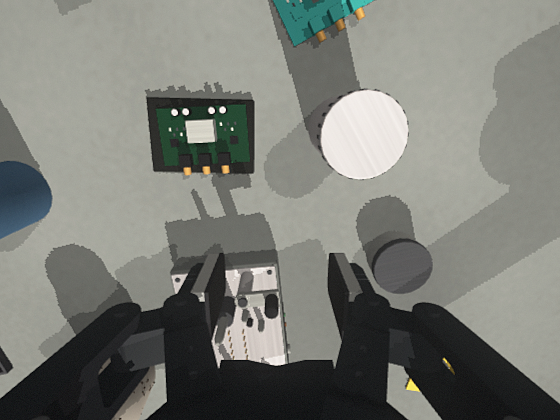

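The board on its pad is at (202,135), its can at (200,131) and the jacks at about y=165 towards the jig; the canister is at (365,135).

```bash
cat >> h.py <<'E'
def can(im,K,M,z,x0,y0,x1,y1,vmin=170):
    hsv=cv2.cvtColor(im,cv2.COLOR_RGB2HSV); m=np.zeros(im.shape[:2],np.uint8)
    s=((hsv[:,:,1]<60)&(hsv[:,:,2]>vmin)).astype(np.uint8)*255; m[y0:y1,x0:x1]=s[y0:y1,x0:x1]
    cs,_=cv2.findContours(m,cv2.RETR_EXTERNAL,cv2.CHAIN_APPROX_NONE); c=max(cs,key=cv2.contourArea)
    r=cv2.minAreaRect(np.array([at(p[0],z,K,M)[:2] for p in c],np.float32)); print(np.round(r[0],4),np.round(r[1],4),round(r[2],1)); return r
def st():
    o=monitor.get_obs(); m=R.from_quat(o['tool_rot']).as_matrix()
    print('t',round(o['clock'],2),'tcp',np.round(o['eef_pos'],4),'phi',round(np.degrees(np.arctan2(m[1,1],m[0,1])),2),'grip',round(o['grip_width'],4),'F',np.round(o['ft_force'],1),'T',np.round(o['ft_torque'],2),'q6',round(o['joint_pos'][5],2))
E
python3 - <<'E'
from h import *
d=np.load('w1.npz'); im,K,M=d['im'],d['K'],d['M']
can(im,K,M,.027,180,115,220,147)
hsv=cv2.cvtColor(im,cv2.COLOR_RGB2HSV)
g=((hsv[:,:,0]>40)&(hsv[:,:,0]<95)&(hsv[:,:,1]>80)).astype(np.uint8); g[:,260:]=0;g[190:]=0;g[:80]=0;g=cv2.morphologyEx(g,cv2.MORPH_CLOSE,np.ones((9,9)))
ys,xs=np.nonzero(g); P=np.array([at(p,.011,K,M)[:2] for p in zip(xs,ys)],np.float32); print('board',cv2.minAreaRect(P))
st()
E
```

```text
[ 0.5304 -0.0083] [0.0233 0.0292] 78.8
board ((0.5317403078079224, -0.002681434154510498), (0.06429217755794525, 0.09983690083026886), 78.67999267578125)
t 1.4 tcp [0.4672 0.0574 0.2309] phi 165.68 grip 0.0509 F [ 5.2 -2.9  0.2] T [-0.24 -0.34  0.1 ] q6 -1.2
```

>>> move_arm:
  moves:
    - [[0,0,0,0,60]]

```text
clock: 1.52
eef_pos: [0.4627, 0.0628, 0.2307]
tool_rot: [-0.61, 0.793, 0.001, -0.001]
ft_force: [-0.3, 1.0, -0.7]
grip_width: 0.0512
grasp_force: 0.0
```

>>> move_arm:
  moves:
    - [[0.06,-0.06,0,3.6,50],[0.068,-0.071,-0.05,3.6,50],[0.068,-0.071,-0.1,3.6,50],[0.068,-0.071,-0.15,3.6,50],[0.068,-0.071,-0.15,3.6,50]]

```text
clock: 2.15
eef_pos: [0.5257, -0.0052, 0.0776]
tool_rot: [-0.637, 0.771, 0.004, -0.004]
ft_force: [0.0, 0.6, 1.0]
grip_width: 0.0429
grasp_force: 0.0
```

```bash
python3 - <<'E'
from h import *
st(); im,K,M,c=shot('wrist'); np.savez('w2.npz',im=im,K=K,M=M); save('w2.png',im); st()
print(proj([.5304,-.0083,.027],K,M))
E
```

```text
t 2.15 tcp [ 0.5257 -0.0052  0.0776] phi 169.09 grip 0.0429 F [0.  0.6 1. ] T [0.04 0.   0.05] q6 -1.39
t 2.2 tcp [ 0.5284 -0.0054  0.0805] phi 169.09 grip 0.0428 F [ 0.3 -0.3 -0.1] T [-0.   -0.01 -0.01] q6 -1.39
[267.96803757 226.06734983]
```

View pics/w2.png

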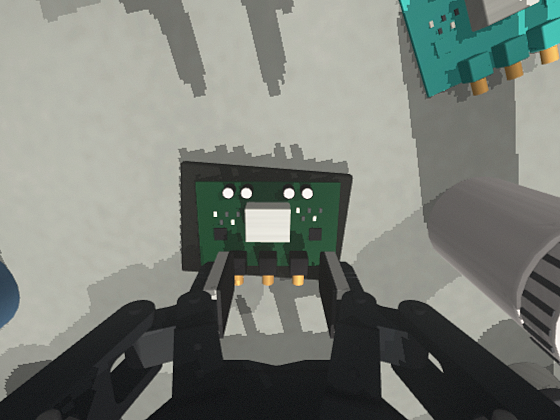

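The can is centred at about (268,222) between the fingers, square to them; prediction (268,226) agrees within ~2 mm.

```bash
python3 - <<'E'
from h import *
d=np.load('w2.npz'); can(d['im'],d['K'],d['M'],.027,240,195,298,248); st()
E
```

```text
[ 0.5306 -0.0089] [0.0226 0.0294] 78.8
t 2.2 tcp [ 0.5284 -0.0054  0.0805] phi 169.09 grip 0.0428 F [ 0.3 -0.3 -0.1] T [-0.   -0.01 -0.01] q6 -1.39
```

>>> move_arm:
  moves:
    - [[0,0,0,0,50]]

```text
clock: 2.33
eef_pos: [0.5322, -0.0059, 0.0839]
tool_rot: [-0.637, 0.771, -0.001, 0.002]
ft_force: [0.2, -0.6, -0.2]
grip_width: 0.043
grasp_force: 0.0
```

>>> move_arm:
  moves:
    - [[-0.0016,-0.003,-0.04,0,50],[-0.0016,-0.003,-0.06,0,50],[-0.0016,-0.003,-0.069,0,50],[-0.0016,-0.003,-0.069,0,50],[-0.0016,-0.003,-0.069,0,30]]

```text
clock: 2.95
eef_pos: [0.5306, -0.0096, 0.0145]
tool_rot: [-0.636, 0.772, -0.001, 0.001]
ft_force: [-1.1, 0.1, 2.2]
grip_width: 0.0285
grasp_force: 60.9
```

>>> move_arm:
  moves:
    - [[0,0,0,0,20],[0,0,0,0,10],[0,0,0,0,10],[0,0,0,0,10],[0,0,0.01,0,10]]

```text
clock: 3.58
eef_pos: [0.5285, -0.0097, 0.0228]
tool_rot: [-0.636, 0.772, 0.0, -0.0]
ft_force: [-0.1, -0.3, -0.5]
grip_width: 0.0281
grasp_force: 60.9
```

>>> move_arm:
  moves:
    - [[0,0,0.06,0,10],[0,0,0.12,-10,10],[0.02,0.05,0.175,-20,10],[0.04,0.1,0.225,-30,10],[0.05,0.15,0.225,-40,10]]

```text
clock: 4.2
eef_pos: [0.5786, 0.1324, 0.2498]
tool_rot: [-0.33, 0.944, -0.001, 0.003]
ft_force: [1.4, 0.6, -1.9]
grip_width: 0.0281
grasp_force: 60.8
```

>>> move_arm:
  moves:
    - [[0.01,0.04,0,-10,10],[0.03,0.08,0,-20,10],[0.04,0.12,0,-30,10],[0.04,0.12,0,-40,10],[0.04,0.12,0,-48,10]]

```text
clock: 4.82
eef_pos: [0.6163, 0.2527, 0.2449]
tool_rot: [0.08, 0.997, -0.0, -0.001]
ft_force: [-0.4, 0.5, -1.9]
grip_width: 0.0283
grasp_force: 60.8
```

>>> move_arm:
  moves:
    - [[0,0,0,0,10],[0,0,0,0,10]]

```text
clock: 5.08
eef_pos: [0.6167, 0.2517, 0.2455]
tool_rot: [0.077, 0.997, -0.0, -0.0]
ft_force: [-0.2, -0.3, -1.1]
grip_width: 0.0288
grasp_force: 60.8
```

```bash
python3 - <<'E'
from h import *
st(); im,K,M,c=shot('wrist'); np.savez('w3.npz',im=im,K=K,M=M); save('w3.png',im,1.4)
y=np.radians(-9.2);c0=np.array([.57,.271])
for p in [(0,.07,.115),(0,-.07,.115),(-.065,.118,.045),(-.065,-.118,.045)]:
    print(proj([c0[0]+np.cos(y)*p[0]-np.sin(y)*p[1],c0[1]+np.sin(y)*p[0]+np.cos(y)*p[1],p[2]],K,M)*1.4)
E
```

```text
t 5.08 tcp [0.6167 0.2517 0.2455] phi 81.11 grip 0.0288 F [-0.2 -0.3 -1.1] T [-0.03  0.04 -0.  ] q6 0.54
[519.36758546 198.48920792]
[291.48641275 197.23856334]
[566.15079399  97.669859  ]
[239.59271778  95.6535416 ]
```

View pics/w3.png

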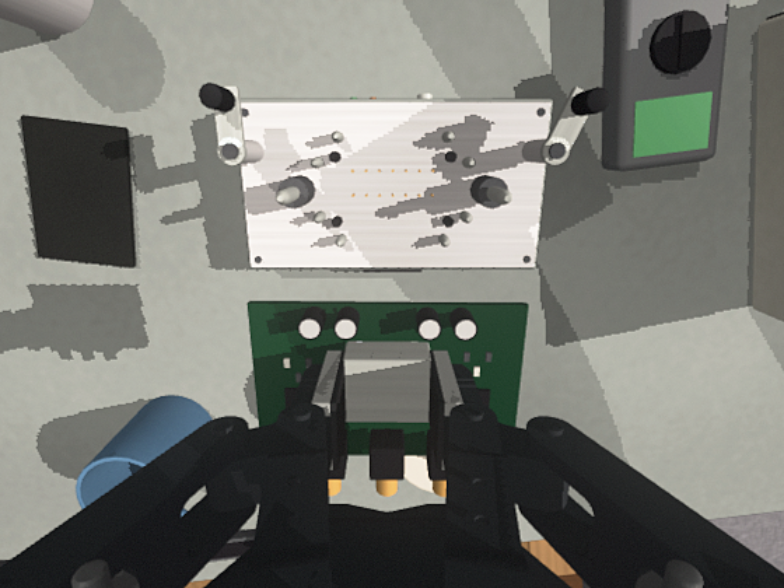

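The wrist view shows the whole jig: deck corners about (244,98),(551,100),(538,268),(250,268), pin tips near (281,196) and (507,196), knobs at (216,97) and (587,101); the held board hangs square at (388,360).

```bash
python3 - <<'E'
from h import *
d=np.load('w3.npz'); im,K,M=d['im'],d['K'],d['M']
g=cv2.cvtColor(im,cv2.COLOR_RGB2GRAY).astype(float)
def edge(samples,vert,lo,hi,z,sgn):
    P=[]
    for s in samples:
        l=g[lo:hi,s] if vert else g[s,lo:hi]
        df=np.convolve(l,[1,1,0,-1,-1],'same')*sgn; df[:3]=df[-3:]=-1e9
        k=int(np.argmax(df)); a,b,c=df[k-1:k+2]; k=lo+k+.5*(a-c)/(a-2*b+c)
        P.append(at((s,k) if vert else (k,s),z,K,M)[:2])
    return np.array(P)
def line(P):
    vx,vy,x,y=cv2.fitLine(P.astype(np.float32),cv2.DIST_HUBER,0,.001,.001).ravel(); return np.array([x,y]),np.array([vx,vy])
def ang(L): return round(float(np.degrees(np.arctan2(L[1][1],L[1][0])))%180,2)
B=line(edge(range(200,350,5),True,182,202,.045,-1)); F=line(edge(range(185,285,5),True,62,80,.045,1))
Lr=line(edge(range(128,185,3),False,165,188,.045,1)); Ll=line(edge(range(128,185,3),False,378,400,.045,-1))
print('ang',[ang(l) for l in (B,F,Lr,Ll)])
def x(a,b): 
    t=np.linalg.solve(np.c_[a[1],-b[1]],b[0]-a[0]); return a[0]+a[1]*t[0]
C=[x(f,s) for f in (F,B) for s in (Lr,Ll)]; print(np.round(C,4).tolist(),'c',np.mean(C,0),'len',np.linalg.norm(C[0]-C[1]),np.linalg.norm(C[0]-C[2]))
hsv=cv2.cvtColor(im,cv2.COLOR_RGB2HSV)
def pr(px,z): print(np.round(at(np.array(px)/1.4,z,K,M)[:2],4))
for q in [(281,196),(507,196)]: pr(q,.115)
for q in [(216,97),(587,101)]: pr(q,.107)
# board: edges at z top
zt=.2455-.0035
bl=line(edge(range(225,275,4),False,170,195,zt,-1)); br=line(edge(range(225,275,4),False,362,386,zt,1)); bf=line(edge(range(190,365,5),True,208,224,zt,-1))
print('board ang',ang(bl),ang(br),ang(bf)); p,q=x(bf,bl),x(bf,br); print(p,q,np.linalg.norm(p-q)); 
m=(p+q)/2; n=np.array([-(q-p)[1],(q-p)[0]])/np.linalg.norm(q-p); n=n if n[0]>0 else -n; print('board origin',m+n*.032,'x dir',np.degrees(np.arctan2(n[1],n[0])))
can(im,K,M,.2455+.0125,240,238,312,305,110)
E
```

```text
ang [81.1, 81.33, 171.22, 171.13]
[[0.490200012922287, 0.1599999964237213], [0.5249000191688538, 0.38749998807907104], [0.6119999885559082, 0.1412000060081482], [0.647599995136261, 0.3682999908924103]] c [0.5686759 0.2642463] len 0.23011826 0.12318092
[0.5571 0.1957]
[0.5785 0.3327]
[0.4954 0.1687]
[0.5315 0.3857]
board ang 170.82 170.69 80.68
[0.58304274 0.20693979] [0.59916836 0.30517802] 0.09955293
board origin [0.622683   0.25087553] x dir -9.321862
[0.6139 0.2521] [0.028  0.0299] 79.8
```

>>> move_arm:
  moves:
    - [[-0.0542,0.0133,0,0.4,10],[-0.0542,0.0133,-0.05,0.4,10],[-0.0542,0.0133,-0.1,0.4,10],[-0.0542,0.0133,-0.13,0.4,10],[-0.0542,0.0133,-0.155,0.4,10]]

```text
clock: 5.75
eef_pos: [0.5619, 0.2647, 0.0888]
tool_rot: [0.074, 0.997, -0.0, -0.001]
ft_force: [-0.2, -0.0, -0.8]
grip_width: 0.0283
grasp_force: 60.9
```

>>> move_arm:
  moves:
    - [[0,0,0,0,10],[0,0,0,0,10]]

```text
clock: 6.0
eef_pos: [0.5633, 0.2654, 0.0915]
tool_rot: [0.075, 0.997, 0.0, 0.001]
ft_force: [0.3, -0.0, -1.1]
grip_width: 0.0287
grasp_force: 60.9
```

```bash
python3 - <<'E'
from h import *
st(); im,K,M,c=shot('wrist'); np.savez('w4.npz',im=im,K=K,M=M); save('w4.png',im,1.4)
E
```

```text
t 6.0 tcp [0.5633 0.2654 0.0915] phi 81.43 grip 0.0287 F [ 0.3 -0.  -1.1] T [ 0.03 -0.05  0.04] q6 0.59
```

View pics/w4.png

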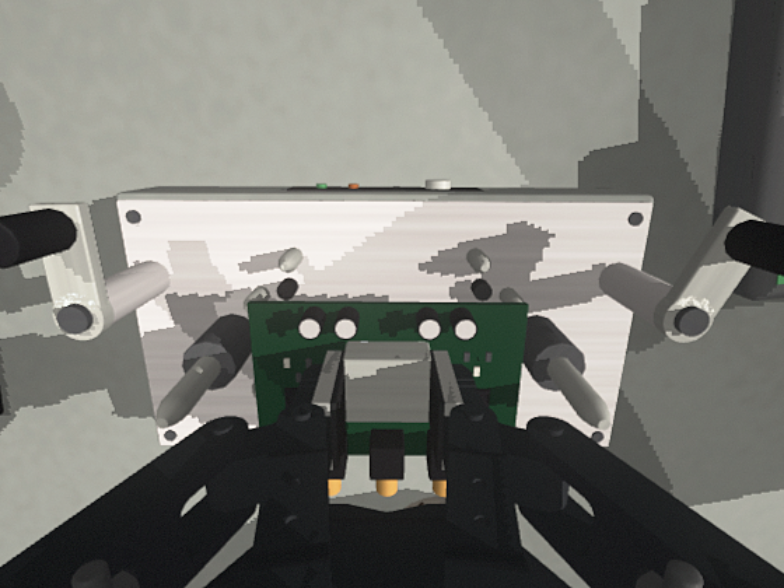

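The board hangs over the nest: its front edge at row 302, columns 249–527; deck corners (118,197),(652,197), pin tips (165,415),(602,420), front dowels (291,257),(479,258).

```bash
python3 - <<'E'
from h import *
d=np.load('w4.npz'); im,K,M=d['im'],d['K'],d['M']
f=lambda q,z: at(np.array(q)/1.4,z,K,M)[:2]
a,b=f((164,417),.115),f((602,421),.115); print('pins',a,b,(a+b)/2,np.linalg.norm(a-b))
a,b=f((118,198),.045),f((652,198),.045); m=(a+b)/2; u=(b-a)/np.linalg.norm(b-a); print('deck front',a,b,np.linalg.norm(b-a),'ang',np.degrees(np.arctan2(u[1],u[0])),'centre',m+np.array([u[1],-u[0]])*.0615)
a,b=f((288,255),.065),f((482,257),.065); m=(a+b)/2; print('dowels',a,b,'centre',m+np.array([u[1],-u[0]])*.038)
zt=.0915-.0035
a,b=f((249,303),zt),f((527,303),zt); m=(a+b)/2; u=(b-a)/np.linalg.norm(b-a); print('board',np.linalg.norm(b-a),m+np.array([u[1],-u[0]])*.032,np.degrees(np.arctan2(u[1],u[0])))
E
```

```text
pins [0.55610156 0.19596353] [0.57828849 0.33193081] [0.56719503 0.26394717] 0.13776559842938607
deck front [0.4897021  0.16142539] [0.52357678 0.38587808] 0.22699450168081015 ang 81.41761979573788 centre [0.56745079 0.26447401]
dowels [0.52081015 0.23259467] [0.53308846 0.30835314] centre [0.56452379 0.26480311]
board 0.09824293449689596 [0.57022681 0.26500398] 81.38291720361549
```

>>> move_arm:
  moves:
    - [[-0.002,-0.0006,0,-0.2,10],[-0.002,-0.0006,-0.012,-0.2,10],[-0.002,-0.0006,-0.02,-0.2,10],[-0.002,-0.0006,-0.025,-0.2,10],[-0.002,-0.0006,-0.025,-0.2,10]]

```text
clock: 6.68
eef_pos: [0.5602, 0.2644, 0.0644]
tool_rot: [0.077, 0.997, -0.0, -0.001]
ft_force: [0.2, -0.5, -1.1]
grip_width: 0.028
grasp_force: 60.9
```

>>> move_arm:
  moves:
    - [[0,0,-0.003,0,10],[0,0,-0.006,0,10],[0,0,-0.008,0,10],[0,0,-0.008,0,10]]

```text
clock: 7.18
eef_pos: [0.5608, 0.2647, 0.0593]
tool_rot: [0.077, 0.997, 0.0, 0.001]
ft_force: [-3.4, -0.5, 9.2]
grip_width: 0.0285
grasp_force: 62.0
```

>>> move_arm:
  moves:
    - [[0,0,0.001,0,40],[0,0,0.001,0,50],[0,0,0.001,0,50],[0,0,0.05,0,50],[0,0,0.1,0,50]]

```text
clock: 7.8
eef_pos: [0.5599, 0.2643, 0.1571]
tool_rot: [0.077, 0.997, -0.001, -0.001]
ft_force: [1.1, -0.2, -0.1]
grip_width: 0.0426
grasp_force: 0.0
```

>>> move_arm:
  moves:
    - [[0.03,0,0.06,0,50],[0.06,0,0.09,0,50],[0.06,0,0.09,0,50],[0.06,0,0.09,0,50]]

```text
clock: 8.3
eef_pos: [0.6197, 0.2643, 0.2454]
tool_rot: [0.077, 0.997, -0.001, -0.001]
ft_force: [-0.6, -0.1, -0.1]
grip_width: 0.0425
grasp_force: 0.0
```

```bash
python3 - <<'E'
from h import *
st(); im,K,M,c=shot('wrist'); np.savez('w5.npz',im=im,K=K,M=M); save('w5.png',im,1.4)
E
```

```text
t 8.3 tcp [0.6197 0.2643 0.2454] phi 81.21 grip 0.0425 F [-0.6 -0.1 -0.1] T [-0.04 -0.02 -0.  ] q6 0.56
```

View pics/w5.png

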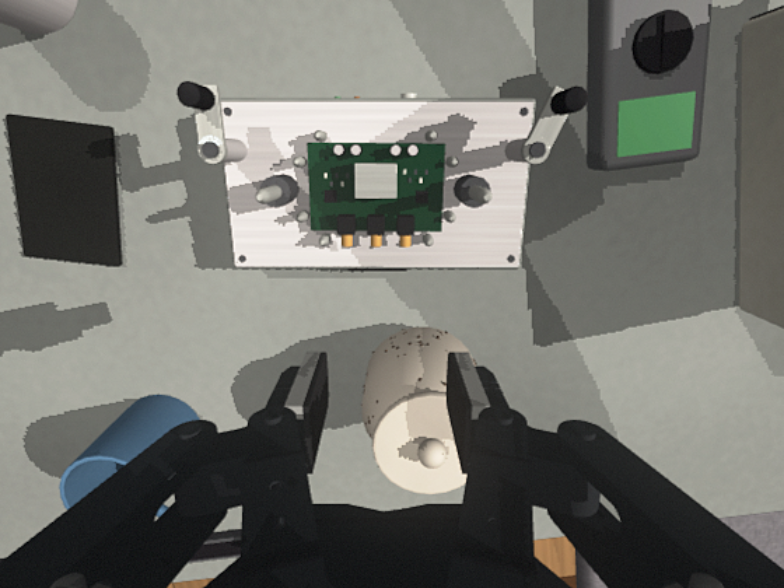

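Board seated flat between all eight dowels (columns 308–444, rows 143–231), jacks to the back. On to the plate.

>>> move_arm:
  moves:
    - [[-0.01,-0.06,0.01,-8,50],[-0.02,-0.12,0.03,-17,40],[-0.03,-0.18,0.035,-26,40],[-0.04,-0.24,0.035,-35,40],[-0.04,-0.3,0.035,-44,40]]

```text
clock: 8.98
eef_pos: [0.578, -0.0365, 0.2809]
tool_rot: [0.446, 0.895, -0.001, -0.002]
ft_force: [0.6, 0.1, -0.0]
grip_width: 0.0342
grasp_force: 0.0
```

>>> move_arm:
  moves:
    - [[-0.01,-0.06,0,-9,40],[-0.02,-0.12,0,-18,40],[-0.03,-0.18,0,-27,40],[-0.04,-0.24,0,-36,40],[-0.04,-0.29,0,-38.6,40]]

```text
clock: 9.6
eef_pos: [0.5384, -0.3264, 0.2806]
tool_rot: [0.717, 0.697, -0.0, -0.002]
ft_force: [1.0, 0.4, 0.5]
grip_width: 0.034
grasp_force: 0.0
```

>>> move_arm:
  moves:
    - [[0,0,0,0,36],[0,0,0,0,36]]

```text
clock: 9.85
eef_pos: [0.5397, -0.3243, 0.2807]
tool_rot: [0.715, 0.699, -0.0, -0.002]
ft_force: [0.0, -0.1, -0.4]
grip_width: 0.0307
grasp_force: 0.0
```

```bash
python3 - <<'E'
from h import *
st(); im,K,M,c=shot('wrist'); np.savez('w6.npz',im=im,K=K,M=M); save('w6.png',im,1.4)
E
```

```text
t 9.85 tcp [ 0.5397 -0.3243  0.2807] phi -1.37 grip 0.0307 F [ 0.  -0.1 -0.4] T [-0.02 -0.02 -0.05] q6 1.05
```

View pics/w6.png

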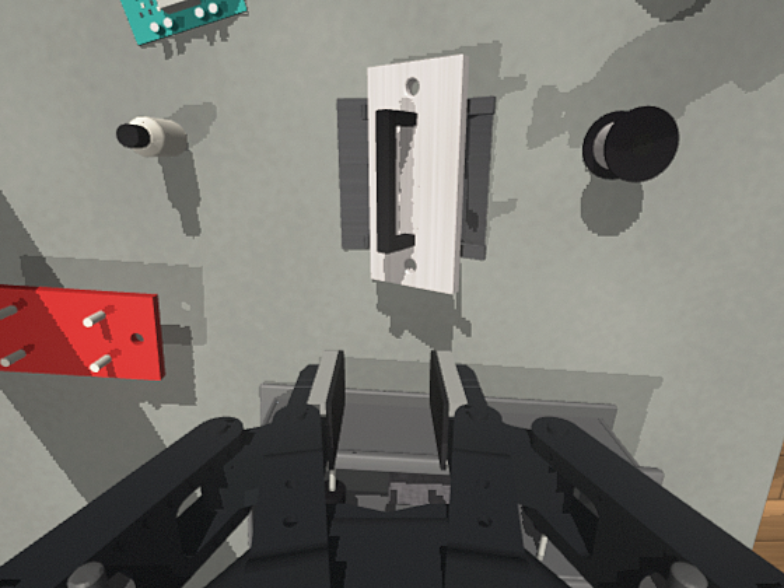

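The plate on its stand: top-face corners (368,67),(466,55),(454,294),(372,281), holes (412,86),(410,266), handle bar columns 377–394, rows 110–250.

```bash
python3 - <<'E'
from h import *
d=np.load('w6.npz'); im,K,M=d['im'],d['K'],d['M']
obj=np.array([[-42,88,10],[42,88,10],[42,-88,10],[-42,-88,10],[0,70,10],[0,-70,10]],float)/1000
px=np.array([[368,67],[466,55],[454,294],[372,281],[412,85],[410,266]],float)/1.4
ok,r,t=cv2.solvePnP(obj,px,K,None)
C=np.diag([1,-1,-1.]) 
Rw=M[:3,:3]@C@cv2.Rodrigues(r)[0]; tw=M[:3,:3]@C@t.ravel()+M[:3,3]
print('K',K[0,0],'origin',tw.round(4)); print(Rw.round(3)); q,_=cv2.projectPoints(obj,r,t,K,None); print((q[:,0]-px).round(1).tolist())
print('tilt',np.degrees(np.arccos(Rw[2,2])),'yaw y',np.degrees(np.arctan2(Rw[1,1],Rw[0,1])))
h=tw+Rw@[0,0,.044]; print('handle',h)
for y in (.042,-.042): print(proj(tw+Rw@[0,y,.044],K,M)*1.4)
# constrained: bar midline at h.z
for z in (h[2],.13,.12): print(z,at(np.array([386,181])/1.4,z,K,M))
E
```

```text
K 312.1531943533732 origin [ 0.5663 -0.2708  0.053 ]
[[ 0.833  0.021 -0.552]
 [-0.013  1.     0.019]
 [ 0.553 -0.009  0.833]]
[[-0.1, 0.1], [-0.4, -1.0], [0.5, 0.4], [-1.0, -1.1], [0.6, 1.4], [0.3, 0.2]]
tilt 33.5476322536342 yaw y 88.77211376666678
handle [ 0.54199978 -0.26996652  0.08967567]
[388.2463535  123.62690994]
[388.39065814 239.76551103]
0.08967567382971306 [ 0.54032417 -0.26786283  0.08967567]
0.13 [ 0.54055377 -0.26549408  0.13      ]
0.12 [ 0.54049683 -0.26608151  0.12      ]
```

```bash
python3 - <<'E'
from h import *
d=np.load('scene.npz'); w=np.load('w6.npz')
im=d['im']; g=im[225:295,125:210].mean(2); m=(g<50)
for r in range(8,45,2): xs=np.nonzero(m[r])[0]; print(r+225,(xs.min()+125,xs.max()+125,len(xs)) if len(xs) else None)
for v in (339,343):
    a,u=ray(np.array([235,v])/1.4,d['K'],d['M']); b,s=ray(np.array([386,181])/1.4,w['K'],w['M'])
    t=np.linalg.lstsq(np.c_[u,-s],b-a,rcond=None)[0]; print(v,(a+u*t[0]).round(4),(b+s*t[1]).round(4))
E
```

```text
233 None
235 None
237 None
239 (np.int64(184), np.int64(185), 2)
241 (np.int64(167), np.int64(186), 20)
243 (np.int64(150), np.int64(186), 22)
245 (np.int64(147), np.int64(186), 9)
247 (np.int64(147), np.int64(187), 5)
249 (np.int64(147), np.int64(187), 5)
251 (np.int64(147), np.int64(187), 5)
253 (np.int64(148), np.int64(150), 3)
255 (np.int64(148), np.int64(149), 2)
257 None
259 None
261 None
263 None
265 (np.int64(169), np.int64(190), 14)
267 (np.int64(158), np.int64(191), 28)
269 (np.int64(156), np.int64(191), 32)
339 [ 0.5397 -0.2646  0.0846] [ 0.5403 -0.2681  0.0848]
343 [ 0.5399 -0.2667  0.0744] [ 0.5402 -0.2688  0.0746]
```

>>> move_arm:
  moves:
    - [[0,0.056,-0.05,0,31],[0,0.056,-0.1,0,31],[0,0.056,-0.15,0,31],[0,0.056,-0.17,0,31],[0,0.056,-0.17,0,31]]

```text
clock: 10.52
eef_pos: [0.5391, -0.2666, 0.1103]
tool_rot: [0.715, 0.7, -0.001, -0.002]
ft_force: [-0.4, -0.7, 1.1]
grip_width: 0.0264
grasp_force: 0.0
```

>>> move_arm:
  moves:
    - [[0,0,-0.01,0,31],[0,0,-0.02,0,31],[0,0,-0.03,0,31],[0,0,-0.035,0,31],[0,0,-0.035,0,31]]

```text
clock: 11.15
eef_pos: [0.5402, -0.2694, 0.0767]
tool_rot: [0.716, 0.698, -0.0, -0.001]
ft_force: [-0.0, 0.1, 0.9]
grip_width: 0.0267
grasp_force: 0.0
```

```bash
python3 - <<'E'
from h import *
st(); im,K,M,c=shot('wrist'); np.savez('w7.npz',im=im,K=K,M=M); a=im
im,K,M,c=shot('scene'); cv2.imwrite('pics/w7.png',np.hstack([cv2.resize(a,(400,300)),cv2.resize(im[200:320,90:250],(400,300))])[:,:,::-1])
E
```

```text
t 11.15 tcp [ 0.5402 -0.2694  0.0767] phi -1.4 grip 0.0267 F [-0.   0.1  0.9] T [-0.02 -0.    0.02] q6 1.13
```

View pics/w7.png

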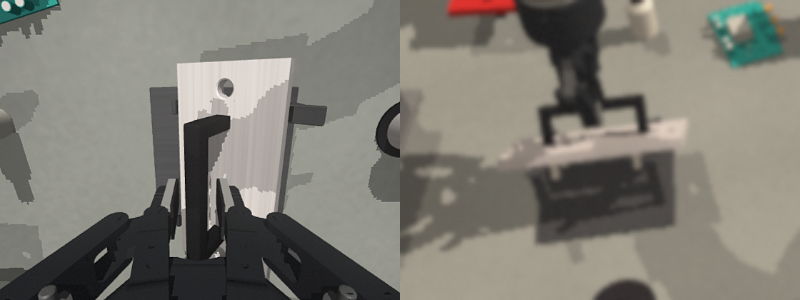

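The bar (column ~200 in the left half) runs midway between the finger pads (170, 228), and the scene view agrees.

>>> move_arm:
  moves:
    - [[0,0,-0.003,0,31],[0,0,-0.003,0,20],[0,0,-0.003,0,10],[0,0,-0.003,0,5],[0,0,-0.003,0,5]]

```text
clock: 11.88
eef_pos: [0.5396, -0.2694, 0.0743]
tool_rot: [0.716, 0.698, -0.001, -0.001]
ft_force: [-5.4, -0.2, 3.8]
grip_width: 0.0135
grasp_force: 58.5
```

>>> move_arm:
  moves:
    - [[0,0,0.005,0,5],[0,0,0.01,0,5],[0,0,0.02,0,5],[0,0,0.03,0,5],[0,0,0.03,0,5]]

```text
clock: 12.5
eef_pos: [0.5418, -0.2699, 0.1058]
tool_rot: [0.716, 0.699, 0.001, 0.002]
ft_force: [0.5, -0.3, -5.2]
grip_width: 0.0134
grasp_force: 58.6
```

```bash
python3 - <<'E'
from h import *
st(); im,K,M,c=shot('wrist'); np.savez('w8.npz',im=im,K=K,M=M); a=im
im,K,M,c=shot('scene'); cv2.imwrite('pics/w8.png',np.hstack([cv2.resize(a,(400,300)),cv2.resize(im[200:320,90:250],(400,300))])[:,:,::-1])
E
```

```text
t 12.5 tcp [ 0.5418 -0.2699  0.1058] phi -1.38 grip 0.0134 F [ 0.5 -0.3 -5.2] T [ 0.02  0.1  -0.  ] q6 1.13
```

View pics/w8.png

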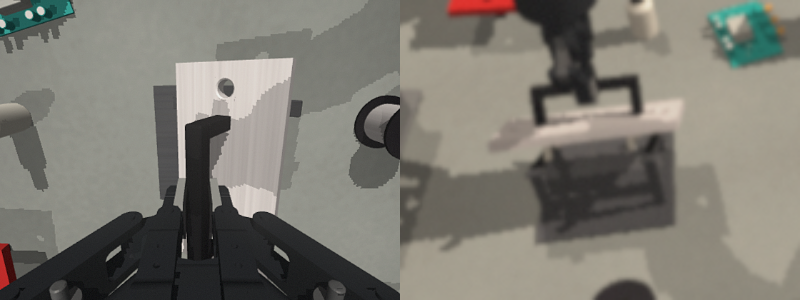

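Left half: bar held between the pads, hole at (226,88) well to its right, so the plate still hangs at its 35° tilt; the plate has left the stand. I'll set its posts down on free desk and let it tip level between loose fingers, then regrip.

```bash
python3 - <<'E'
from h import *
d=np.load('top.npz'); f=lambda q,z: at(np.array(q)/1.4,z,d['K'],d['M'])[:2].round(3)
print('spool',f((530,186),.045),'mug',f((420,158),.095),f((420,190),.0),'pad',[f(q,.008) for q in [(412,250),(450,256),(440,306),(401,303)]],'stand',[f(q,0) for q in [(512,237),(578,237),(515,296),(578,296)]])
w=np.load('w8.npz'); im,K,M=w['im'],w['K'],w['M']
obj=np.array([[-42,88,10],[42,88,10],[0,70,10]],float)/1000
# tilt from hole vs bar: bar axis at TCP x
s=560/400
hx=(226*s,88*420/300)
for z in (.06,.065,.07,.075): print(z,at(hx,z,K,M).round(4))
E
```

```text
spool [ 0.744 -0.244] mug [0.794 0.008] [0.747 0.005] pad [array([0.603, 0.025]), array([ 0.589, -0.064]), array([ 0.473, -0.039]), array([0.48 , 0.051])] stand [array([ 0.634, -0.21 ]), array([ 0.634, -0.364]), array([ 0.496, -0.214]), array([ 0.496, -0.361])]
0.06 [ 0.5673 -0.2022  0.06  ]
0.065 [ 0.5667 -0.2019  0.065 ]
0.07 [ 0.5661 -0.2017  0.07  ]
0.075 [ 0.5654 -0.2015  0.075 ]
```

>>> move_arm:
  moves:
    - [[0,0,0.04,0,5],[0,0,0.08,0,5],[0.03,0.05,0.09,0,5],[0.05,0.1,0.09,0,5],[0.069,0.15,0.09,0,5]]

```text
clock: 13.22
eef_pos: [0.6099, -0.1181, 0.1939]
tool_rot: [0.716, 0.698, -0.0, -0.0]
ft_force: [-0.9, -0.2, -5.4]
grip_width: 0.013
grasp_force: 59.7
```

>>> move_arm:
  moves:
    - [[0,0.01,-0.03,0,5],[0,0.01,-0.07,0,5],[0,0.01,-0.1,0,5],[0,0.01,-0.12,0,5],[0,0.01,-0.12,0,5]]

```text
clock: 13.85
eef_pos: [0.6072, -0.1089, 0.0715]
tool_rot: [0.716, 0.699, -0.002, -0.003]
ft_force: [-0.3, 0.4, -4.7]
grip_width: 0.0127
grasp_force: 59.7
```

```bash
python3 - <<'E'
from h import *
st()
E
```

```text
t 13.85 tcp [ 0.6072 -0.1089  0.0715] phi -1.38 grip 0.0127 F [-0.3  0.4 -4.7] T [ 0.    0.1  -0.01] q6 1.42
```

>>> move_arm:
  moves:
    - [[0,0,-0.005,0,5],[0,0,-0.01,0,5],[0,0,-0.013,0,5],[0,0,-0.016,0,5],[0,0,-0.016,0,5]]

```text
clock: 14.48
eef_pos: [0.6094, -0.1094, 0.0581]
tool_rot: [0.716, 0.699, -0.0, -0.0]
ft_force: [0.4, 0.8, -5.3]
grip_width: 0.0131
grasp_force: 59.7
```

>>> move_arm:
  moves:
    - [[0,0,-0.001,0,5],[0,0,-0.002,0,5],[0,0,-0.003,0,5],[0,0,-0.003,0,5]]

```text
clock: 14.98
eef_pos: [0.6095, -0.1094, 0.0551]
tool_rot: [0.716, 0.699, -0.0, -0.0]
ft_force: [0.5, -0.3, -4.7]
grip_width: 0.0131
grasp_force: 59.7
```

>>> move_arm:
  moves:
    - [[0,0,-0.001,0,5],[0,0,-0.002,0,5],[0,0,-0.003,0,5],[0,0,-0.003,0,5]]

```text
clock: 15.48
eef_pos: [0.6099, -0.1094, 0.0529]
tool_rot: [0.716, 0.699, 0.0, 0.0]
ft_force: [-0.2, 0.2, -1.4]
grip_width: 0.0133
grasp_force: 59.9
```

>>> move_arm:
  moves:
    - [[0,0,-0.0007,0,5],[0,0,-0.0013,0,5],[0,0,-0.002,0,5],[0,0,-0.002,0,5]]

```text
clock: 15.98
eef_pos: [0.6103, -0.1095, 0.0524]
tool_rot: [0.716, 0.699, 0.001, 0.001]
ft_force: [-3.7, 0.7, 7.9]
grip_width: 0.0127
grasp_force: 60.2
```

>>> move_arm:
  moves:
    - [[0,0,0.001,0,18],[0,0,0.001,0,20],[0,0,0.001,0,22],[0,0,0.001,0,22],[0.002,0,0.001,0,22]]

```text
clock: 16.6
eef_pos: [0.6115, -0.1095, 0.051]
tool_rot: [0.716, 0.698, -0.0, -0.0]
ft_force: [0.1, -0.5, 0.1]
grip_width: 0.0188
grasp_force: 0.3
```

>>> move_arm:
  moves:
    - [[0.003,0,0,0,22],[0.006,0,0,0,22],[0.009,0,0,0,22],[0.012,0,0,0,22],[0.014,0,0,0,22]]

```text
clock: 17.23
eef_pos: [0.6259, -0.1093, 0.0512]
tool_rot: [0.716, 0.699, 0.0, 0.0]
ft_force: [1.9, 0.2, -0.1]
grip_width: 0.0192
grasp_force: 0.6
```

```bash
cat >> h.py <<'E'
def hole():
    im,K,M,c=shot('wrist'); hsv=cv2.cvtColor(im,cv2.COLOR_RGB2HSV)
    w=((hsv[:,:,1]<45)&(hsv[:,:,2]>150)).astype(np.uint8); w[300:]=0
    n,l,s,ct=cv2.connectedComponentsWithStats(w); k=1+np.argmax(s[1:,4]); print('plate px',s[k].tolist())
    m=(l==k).astype(np.uint8)
    cs,h=cv2.findContours(m,cv2.RETR_CCOMP,cv2.CHAIN_APPROX_NONE)
    for c,hh in zip(cs,h[0]):
        if hh[3]>=0 and cv2.contourArea(c)>60: print('hole',cv2.minEnclosingCircle(c),cv2.contourArea(c))
    c=max(cs,key=cv2.contourArea); print('hull',cv2.approxPolyDP(cv2.convexHull(c),6,True)[:,0].tolist())
    return im,K,M
E
python3 - <<'E'
from h import *
st(); im,K,M=hole()
E
```

```text
t 17.23 tcp [ 0.6259 -0.1093  0.0512] phi -1.38 grip 0.0192 F [ 1.9  0.2 -0.1] T [-0.06 -0.21  0.02] q6 1.42
plate px [0, 0, 482, 300, 78335]
hole ((301.5, 123.35185241699219), 14.08988094329834) 514.5
hole ((252.31817626953125, 42.04545593261719), 7.078466415405273) 97.5
hull [[481, 0], [471, 50], [373, 295], [0, 298], [0, 107], [243, 0]]
```

>>> move_arm:
  moves:
    - [[0.003,0,0,0,22],[0.006,0,0,0,22],[0.009,0,0,0,22],[0.012,0,0,0,22],[0.015,0,0,0,22]]

```text
clock: 17.9
eef_pos: [0.6409, -0.1094, 0.0513]
tool_rot: [0.716, 0.699, 0.0, 0.0]
ft_force: [1.8, -0.5, 0.1]
grip_width: 0.0185
grasp_force: 0.8
```

>>> move_arm:
  moves:
    - [[0.003,0,0,0,22],[0.006,0,0,0,22],[0.009,0,0,0,22],[0.012,0,0,0,22],[0.014,0,0,0,22]]

```text
clock: 18.52
eef_pos: [0.6536, -0.1094, 0.0511]
tool_rot: [0.716, 0.698, -0.001, -0.001]
ft_force: [-3.3, 0.2, 2.7]
grip_width: 0.0184
grasp_force: 1.6
```

```bash
python3 - <<'E'
from h import *
st(); im,K,M=hole()
E
```

```text
t 18.52 tcp [ 0.6536 -0.1094  0.0511] phi -1.39 grip 0.0184 F [-3.3  0.2  2.7] T [-0.03  0.66 -0.01] q6 1.43
plate px [0, 0, 431, 300, 72097]
hole ((287.0, 263.5799865722656), 12.580113410949707) 85.0
hole ((136.77880859375, 199.89776611328125), 10.280550956726074) 167.5
hole ((101.72053527832031, 177.54942321777344), 11.29294204711914) 180.5
hole ((127.55250549316406, 172.62887573242188), 14.578144073486328) 332.5
hole ((267.0670166015625, 123.85051727294922), 13.520842552185059) 523.5
hole ((245.0, 19.5), 9.708344459533691) 148.5
hull [[430, 0], [421, 71], [338, 291], [295, 299], [0, 299], [0, 128], [209, 0]]
```

>>> move_arm:
  moves:
    - [[-0.003,0,0,0,22],[-0.003,0,0.001,0,15],[-0.003,0,0.001,0,5],[-0.003,0,0.001,0,5],[-0.003,0,0.001,0,5]]

```text
clock: 19.2
eef_pos: [0.6514, -0.1093, 0.0519]
tool_rot: [0.716, 0.699, -0.0, -0.0]
ft_force: [-1.4, 1.2, -3.0]
grip_width: 0.0101
grasp_force: 62.3
```

```bash
python3 - <<'E'
from h import *
st(); im,K,M=hole(); np.savez('w9.npz',im=im,K=K,M=M)
print(proj(np.array([.6536,-.1094,.0])+0,K,M))
E
```

```text
t 19.2 tcp [ 0.6514 -0.1093  0.0519] phi -1.38 grip 0.0101 F [-1.4  1.2 -3. ] T [ 0.03  0.3  -0.01] q6 1.43
plate px [0, 0, 434, 300, 69328]
hole ((163.589111328125, 269.054443359375), 10.07181167602539) 136.0
hole ((43.76865768432617, 220.84327697753906), 6.953277111053467) 95.0
hole ((143.0, 198.0), 21.213302612304688) 594.5
hole ((159.92857360839844, 176.0), 7.000466823577881) 90.5
hole ((131.90093994140625, 175.01414489746094), 15.901045799255371) 446.5
hole ((50.80392074584961, 162.9901885986328), 6.274795055389404) 80.0
hole ((93.0, 173.5), 24.377342224121094) 696.0
hole ((77.0, 151.0), 6.708303928375244) 73.0
hole ((59.5, 152.0), 7.500100135803223) 69.0
hole ((273.622802734375, 123.85087585449219), 13.57598876953125) 521.5
hole ((193.5, 62.0), 8.321758270263672) 110.0
hole ((262.11029052734375, 45.257354736328125), 10.574295997619629) 177.5
hole ((307.5, 31.5), 17.7342472076416) 260.5
hole ((247.5, 21.0), 13.238302230834961) 283.0
hull [[433, 0], [424, 74], [343, 299], [0, 299], [0, 128], [236, 1]]
[279.06378332 228.87529862]
```

```bash
python3 - <<'E'
from h import *
w=np.load('w9.npz'); K,M=w['K'],w['M']
p=at((273.6,123.9),.029,K,M); a=np.radians(-1.38)
d=p[:2]-[.6514,-.1093]; u=np.array([np.cos(a),np.sin(a)]); v=np.array([-u[1],u[0]])
print(p,'along tooly(x_plate)',d@u,'along plate y',d@v, M[2,3])
print(cv2.cvtColor(w['im'],cv2.COLOR_RGB2GRAY)[124,250:300:2],cv2.cvtColor(w['im'],cv2.COLOR_RGB2GRAY)[104:144:2,274])
E
```

```text
[ 0.65203345 -0.04027899  0.029     ] along tooly(x_plate) -0.0010289794154847878 along plate y 0.06901624582676905 0.19423345352960342
[228 228 225 227 229 222 148 136 136 135 135 133 132 133 132 134 135 134
 151 212 229 227 229 227 228] [230 229 230 229 124 130 132 130 134 133 132 135 135 139  81  84 119 240
 234 229]
```

>>> move_arm:
  moves:
    - [[0,0,0.03,0,5],[0,0,0.08,0,5],[0,0,0.14,0,5],[-0.01,0.03,0.17,0,5],[-0.02,0.07,0.17,0,5]]

```text
clock: 19.88
eef_pos: [0.6339, -0.0399, 0.2261]
tool_rot: [0.716, 0.698, 0.003, 0.003]
ft_force: [0.7, 0.7, -5.2]
grip_width: 0.0106
grasp_force: 62.1
```

>>> move_arm:
  moves:
    - [[-0.015,0.045,0,-2,5],[-0.03,0.095,0,-4,5],[-0.05,0.15,0,-6,5],[-0.065,0.2,0,-7.4,5],[-0.074,0.234,-0.01,-7.4,5]]

```text
clock: 20.5
eef_pos: [0.5573, 0.1973, 0.2128]
tool_rot: [0.759, 0.652, 0.001, 0.0]
ft_force: [1.1, -0.1, -5.1]
grip_width: 0.0103
grasp_force: 62.0
```

>>> move_arm:
  moves:
    - [[0,0,0,0,5],[0,0,0,0,5],[0,0,0,0,5]]

```text
clock: 20.88
eef_pos: [0.5581, 0.1936, 0.2123]
tool_rot: [0.76, 0.65, 0.0, 0.0]
ft_force: [-0.8, 0.5, -6.2]
grip_width: 0.0101
grasp_force: 62.0
```

```bash
python3 - <<'E'
from h import *
st(); im,K,M,c=shot('wrist'); np.savez('w10.npz',im=im,K=K,M=M)
q=proj([.5785,.3325,.115],K,M); print('pin pred',q, proj([.5785,.3325,.077],K,M))
g=cv2.cvtColor(im,cv2.COLOR_RGB2GRAY); x,y=q.astype(int)
print('cols',x-30,'rows',y-30); 
for r in range(max(0,y-30),y+32,3): print(r,' '.join('%3d'%v for v in g[r,x-30:x+32:2]))
E
```

```text
t 20.88 tcp [0.5581 0.1936 0.2123] phi -8.88 grip 0.0101 F [-0.8  0.5 -6.2] T [ 0.01  0.01 -0.05] q6 2.06
pin pred [273.69871452   9.0236581 ] [274.04985272  23.72255048]
cols 243 rows -21
0 115 113 111 114 112 137 182 201 198 197 199 204 194 229 229 224 225 228 228 228 231 225 230 228 236 231 229 229 228 229 194
3 115 111 113 114 109 110 104 206 198 195 198 201 197 227 206 227 228 231 230 228 231 226 229 230 238 232 229 227 227 193 199
6 116 113 112 112 112 111 106 139 197 196 198 202 199 211 221 183 198 169 146 236 232 187 196 197 209 203 200 200 198 198 198
9 115 115 112 113 112 110 108 146 200 197 198 203 201 175 147 190 210 210  81 105 203 196 198 199 211 204 201 198 197 198 201
12 113 110 111 114 112 113 111 105 207 196 199 207 103 107 112  90 138 119  72  67  69 195 200 199 212 203 198 199 198 197 200
15 115 113 111 114 113 111 110 106 193 197 202  93  85  92  92  93  89  82  76  67  69  65 145 207 210 205 197 200 196 198 202
18 113 113 112 115 112 110 110 109 143 202 134  83  84  92  82  86  82  75  65  63  75  70  52 216 210 203 198 200 196 199 199
21 109 112 113 113 112 110
[... 162 characters left out ...]
5  76  60  63  62  64  73  70  72 102 214 202 198 200 198 201 201
27 186 113 112 115 112 109 109 113 110 148  48  84  81  73  64  64  65  64  67  49  69  71  65 129 212 204 199 200 197 201 200
30 178 108 112 113 112 107 111 113 113 149  96  71  68  71  35  50  58  55  38  42  67  73  48 192 211 205 196 202 198 200 200
33 200 100 109 113 112 105 108 112 110 103 195  26  71  71  48  41  42  41  40  38  51  57  38 216 210 202 197 200 195 201 199
36 199 126 111 115 111 108 109 114 110 105 196   3  25  66  66  41  41  41  42  45  30  21 126 204 212 203 198 201 198 202 199
39  96 104 110 114 114 106 109 114 111 107 150 128  17  26  28  27  29  26  29  26  28  19 100 191 212 203 197 200 197 201 200
```

>>> move_arm:
  moves:
    - [[0.006,0.035,0,0,5],[0.0115,0.0704,-0.01,0,5],[0.0115,0.0704,-0.03,0,5],[0.0115,0.0704,-0.05,0,5],[0.0115,0.0704,-0.052,0,5]]

```text
clock: 21.55
eef_pos: [0.5683, 0.2636, 0.1583]
tool_rot: [0.76, 0.65, -0.002, -0.001]
ft_force: [-0.1, -0.1, -5.1]
grip_width: 0.0108
grasp_force: 61.9
```

>>> move_arm:
  moves:
    - [[0,0,0,0,5],[0,0,0,0,5]]

```text
clock: 21.8
eef_pos: [0.57, 0.265, 0.1617]
tool_rot: [0.759, 0.651, 0.001, 0.0]
ft_force: [0.3, 0.5, -5.5]
grip_width: 0.01
grasp_force: 61.9
```

```bash
python3 - <<'E'
from h import *
st(); im,K,M,c=shot('wrist'); np.savez('w11.npz',im=im,K=K,M=M)
g=cv2.cvtColor(im,cv2.COLOR_RGB2GRAY)
print('     ',' '.join('%3d'%v for v in range(254,296,2)))
for r in range(104,146,2): print(r,' ',' '.join('%3d'%v for v in g[r,254:296:2]))
o=monitor.get_obs()['eef_pos']
print(proj([.5785,.3325,.115],K,M),proj([.5785,.3325,.077],K,M))
E
```

```text
t 21.8 tcp [0.57   0.265  0.1617] phi -8.82 grip 0.01 F [ 0.3  0.5 -5.5] T [-0.04 -0.01  0.06] q6 2.16
      254 256 258 260 262 264 266 268 270 272 274 276 278 280 282 284 286 288 290 292 294
104   187 188 192 191 192 188 181 186 193 191 192 193 194 192 192 188 190 192 190 190 192
106   187 188 192 193 192 187 182 185 190 191 191 193 193 191 192 186 189 192 190 189 192
108   187 189 193 191 193 187 182 185 192 191 193 194 195 190 193 186 190 191 187 190 192
110   186 189 191 192 192 189 182 188 195 189 184 194 200 192 193 187 189 190 188 190 193
112   187 188 192 192 192 188 187 165 115  84  83  83  88 164 190 189 190 189 188 190 192
114   186 191 190 193 193 192 107  84  76  98 135  94  87  94 113 189 191 191 187 189 193
116   187 189 190 192 195 113  82  70 143 165 170 157 136  69  90 124 190 193 190 191 192
118   186 187 191 195 170  89  69 132 164 175 179 162 144 110  69 106 141 194 188 188 192
120   186 188 191 196 121  72  71 145 162 178 168 151 135 110  73  69 142 191 189 189 191
122   187 188 193 181 114  70  85 130 147  85  90  90 103  89  74  70 128 168 189 190 192
124   1
[... 338 characters left out ...]
89 189 190 191
132   188 188 192 192 187 142  67  76  51  54  53  52  56  51  65 185 207 187 187 190 192
134   189 188 192 190 191 192 161  90  41  50  49  49  44  78 192 221 192 186 187 190 191
136   188 186 191 191 189 188 196 182 172 100 104 109 159 207 228 197 188 187 189 189 192
138   187 189 190 190 189 187 180 202 219 223 225 231 234 223 198 183 189 185 171 189 194
140   187 188 192 191 190 188 183 183 189 195 208 189 196 187 190 187 188 188 171 189 190
142   188 188 190 189 191 188 184 184 189 189 171 108 150 188 191 186 188 185 189 190 191
144   187 187 192 192 189 188 181 183 188 189 194 196 189 187 192 185 190 186 188 189 191
[272.05651239 123.88644144] [272.63005846 121.4605977 ]
```

>>> move_arm:
  moves:
    - [[-0.0005,0.0012,-0.004,0,5],[-0.0005,0.0012,-0.008,0,5],[-0.0005,0.0012,-0.011,0,5],[-0.0005,0.0012,-0.011,0,5]]

```text
clock: 22.35
eef_pos: [0.5682, 0.2661, 0.1487]
tool_rot: [0.759, 0.651, -0.001, -0.0]
ft_force: [-0.5, -0.6, -4.8]
grip_width: 0.0105
grasp_force: 62.0
```

```bash
python3 - <<'E'
from h import *
st(); im,K,M,c=shot('wrist'); np.savez('w12.npz',im=im,K=K,M=M)
g=cv2.cvtColor(im,cv2.COLOR_RGB2GRAY)
print('     ',' '.join('%3d'%v for v in range(260,292,2)))
for r in range(108,142,2): print(r,' ',' '.join('%3d'%v for v in g[r,260:292:2]))
E
```

```text
t 22.35 tcp [0.5682 0.2661 0.1487] phi -8.78 grip 0.0105 F [-0.5 -0.6 -4.8] T [ 0.01 -0.01 -0.05] q6 2.16
      260 262 264 266 268 270 272 274 276 278 280 282 284 286 288 290
108   192 192 188 182 186 191 192 193 194 192 191 191 190 191 190 190
110   192 192 188 181 187 195 191 186 194 199 193 192 189 191 190 188
112   194 191 190 187 164 117  85  86  86  90 165 194 188 189 190 189
114   190 195 192 108  84  78  73  70  68  78  94 110 188 191 190 188
116   192 196 115  87  75  74  72 114 125 139 113 102 120 191 191 190
118   193 171  91  70  75  73 100  69  77  82  78  77 104 141 193 190
120   195 118  75  71  72  77  76  80  84  86  85  81  76 141 191 189
122   181 117  71  73  74  72  82  82  84  89  84  83  76 126 168 188
124   182 121  73  76  75  76  78  87 101  95  98  79  77 113 170 191
126   181 130  70  74  76  75  77  86 100  97  98  76  71 124 177 188
128   185 144  67  74  72  75  78  79  99 101  98  75  69 160 184 187
130   189 168  79  72  72  76  70  74  76  76  70  71  99 196 187 189
132   190 184 143  66  73  76  52  75  71  72  70  76 182 206 185 188
134   190 191 192 160  89  70  68  47  51  51  91 189 219 192 186 187
136   188 189 188 196 180 163 115 103 124 157 205 227 195 188 188 187
138   189 190 187 181 203 221 223 224 231 235 225 195 167 191 186 170
140   190 190 187 183 183 189 194 204 201 190 185 193 191 190 187 170
```

>>> move_arm:
  moves:
    - [[0.0014,-0.0022,0,0,5],[0.0014,-0.0022,0,0,5],[0.0014,-0.0022,0,0,5],[0.0014,-0.0022,0,0,5]]

```text
clock: 22.9
eef_pos: [0.57, 0.264, 0.1493]
tool_rot: [0.759, 0.651, 0.0, -0.0]
ft_force: [0.8, -0.3, -5.3]
grip_width: 0.0103
grasp_force: 62.0
```

```bash
cat >> h.py <<'E'
def tip():
    st(); im,K,M,c=shot('wrist'); g=cv2.cvtColor(im,cv2.COLOR_RGB2GRAY)
    print('     ',' '.join('%3d'%v for v in range(260,292,2)))
    for r in range(110,138,2): print(r,' ',' '.join('%3d'%v for v in g[r,260:292:2]))
E
python3 -c "
from h import *
tip()"
```

```text
t 22.9 tcp [0.57   0.264  0.1493] phi -8.79 grip 0.0103 F [ 0.8 -0.3 -5.3] T [-0.01 -0.01  0.02] q6 2.16
      260 262 264 266 268 270 272 274 276 278 280 282 284 286 288 290
110   192 192 188 181 187 196 190 185 195 199 195 193 188 192 191 189
112   191 192 190 184 163 113  83  96  86  86 164 193 190 190 191 189
114   194 194 192 110  83 117 140  66 141 113  91 112 190 191 188 191
116   191 194 115  87  85  78  81  86  83  81  73  94 122 190 189 189
118   195 171  91  70  78  80  81  84  84  83  80  72 103 142 192 189
120   198 121  74  74  80  85  98  96  92  81  81  72  74 142 189 188
122   180 115  71  73  76  86 101  97  98  75  78  73  72 128 169 189
124   182 122  71  70  79  80 101  99 101  74  75  73  74 113 170 190
126   183 130  69  72  72  73  81  93  80  72  74  63  74 125 175 190
128   186 145  68  75  73  75  70  73  72  73  59  47  69 159 185 189
130   189 168  85  71  69  55  63  72  70  57  53  49 103 195 187 189
132   190 186 145  66  76  50  51  51  52  52  49  65 183 206 187 189
134   191 191 192 159  90  42  51  50  48  42  92 193 219 193 187 188
136   190 192 187 195 182 164 108 102 124 155 207 227 198 188 186 186
```

>>> move_arm:
  moves:
    - [[0,0,-0.002,0,5],[0,0,-0.004,0,5],[0,0,-0.006,0,5],[0,0,-0.008,0,5],[0,0,-0.008,0,5]]

```text
clock: 23.58
eef_pos: [0.5698, 0.2639, 0.1409]
tool_rot: [0.759, 0.651, -0.0, -0.0]
ft_force: [-0.4, -0.3, -5.4]
grip_width: 0.0107
grasp_force: 62.0
```

```bash
python3 -c "
from h import *
tip()"
```

```text
t 23.57 tcp [0.5698 0.2639 0.1409] phi -8.79 grip 0.0107 F [-0.4 -0.3 -5.4] T [-0.    0.   -0.02] q6 2.16
      260 262 264 266 268 270 272 274 276 278 280 282 284 286 288 290
110   193 191 187 182 187 197 191 185 196 199 191 191 187 189 189 190
112   192 190 189 184 162 114  85  83  91  87 162 194 189 189 190 189
114   192 192 189 108  83  90  72  75  74  85  95 111 190 192 188 188
116   192 195 114  86  75  79  83  86  84  81  74  94 121 188 190 190
118   194 168  91  69  80  81  79  83  83  82  79  71 102 139 193 187
120   196 119  73  71  82  79 130 113 127  89  80  74  73 141 190 187
122   181 116  71  75  76 115 168 161 160 119  78  73  69 127 170 190
124   180 121  72  73  75 118 169 164 165 118  73  71  72 113 170 191
126   184 129  71  73  74  77 125 164 150  67  75  67  74 122 176 189
128   187 144  66  74  73  75  70  67  68  72  70  50  71 159 184 189
130   187 169  84  71  67  65  70  70  72  69  50  48  93 194 187 187
132   189 186 142  64  68  52  53  59  50  53  49  64 184 205 187 187
134   188 189 193 159  90  41  50  51  52  45  78 192 220 191 185 188
136   189 191 186 196 183 174  99 102 106 142 205 228 195 187 187 189
```

>>> move_arm:
  moves:
    - [[0,0,-0.002,0,5],[0,0,-0.004,0,5],[0,0,-0.006,0,5],[0,0,-0.008,0,5],[0,0,-0.01,0,5]]

```text
clock: 24.25
eef_pos: [0.5699, 0.264, 0.1311]
tool_rot: [0.759, 0.651, -0.0, -0.0]
ft_force: [-0.3, -0.3, -5.6]
grip_width: 0.0102
grasp_force: 62.0
```

>>> move_arm:
  moves:
    - [[0,0,-0.002,0,5],[0,0,-0.004,0,5],[0,0,-0.006,0,5],[0,0,-0.008,0,5],[0,0,-0.008,0,5]]

```text
clock: 24.88
eef_pos: [0.5698, 0.2639, 0.123]
tool_rot: [0.759, 0.651, -0.0, -0.0]
ft_force: [-0.1, 0.8, -6.3]
grip_width: 0.0104
grasp_force: 62.0
```

No contact at all; continuing to the shoulders.

>>> move_arm:
  moves:
    - [[0,0,-0.002,0,5],[0,0,-0.004,0,5],[0,0,-0.006,0,5],[0,0,-0.008,0,5],[0,0,-0.01,0,5]]

```text
clock: 25.5
eef_pos: [0.57, 0.264, 0.1131]
tool_rot: [0.759, 0.651, -0.0, 0.0]
ft_force: [-0.1, -0.3, -4.9]
grip_width: 0.0109
grasp_force: 62.0
```

>>> move_arm:
  moves:
    - [[0,0,-0.0007,0,5],[0,0,-0.0014,0,5],[0,0,-0.0021,0,5],[0,0,-0.0028,0,5],[0,0,-0.0028,0,5]]

```text
clock: 26.12
eef_pos: [0.5699, 0.264, 0.1104]
tool_rot: [0.759, 0.651, -0.0, -0.0]
ft_force: [-0.7, -0.4, -5.8]
grip_width: 0.0105
grasp_force: 62.0
```

>>> move_arm:
  moves:
    - [[0,0,-0.0005,0,5],[0,0,-0.001,0,5],[0,0,-0.0015,0,5],[0,0,-0.0015,0,5]]

```text
clock: 26.62
eef_pos: [0.57, 0.264, 0.1094]
tool_rot: [0.759, 0.651, 0.0, 0.0]
ft_force: [-0.5, -0.6, -2.3]
grip_width: 0.0105
grasp_force: 62.5
```

>>> move_arm:
  moves:
    - [[0,0,-0.0004,0,5],[0,0,-0.0008,0,5],[0,0,-0.0008,0,5]]

```text
clock: 27.0
eef_pos: [0.5701, 0.264, 0.1094]
tool_rot: [0.759, 0.651, 0.001, 0.0]
ft_force: [-3.1, -1.4, 4.6]
grip_width: 0.0102
grasp_force: 63.4
```

>>> move_arm:
  moves:
    - [[0,0,-0.0006,0,5],[0,0,-0.0006,0,5],[0,0,-0.0006,0,15],[0,0,-0.0003,0,28],[0,0,0,0,28]]

```text
clock: 27.62
eef_pos: [0.5704, 0.2641, 0.108]
tool_rot: [0.759, 0.651, 0.0, 0.0]
ft_force: [-0.0, -0.7, -0.2]
grip_width: 0.0238
grasp_force: 0.0
```

>>> move_arm:
  moves:
    - [[0,0,0,0,28],[0,0,0.02,0,28],[0,0,0.05,0,28],[0,0,0.1,0,28],[0,0,0.13,0,20]]

```text
clock: 28.25
eef_pos: [0.5708, 0.2643, 0.2409]
tool_rot: [0.759, 0.651, 0.002, 0.001]
ft_force: [1.3, 0.2, 0.4]
grip_width: 0.0171
grasp_force: 0.0
```

```bash
python3 -c "
from h import *
st()"
```

```text
t 28.25 tcp [0.5708 0.2643 0.2409] phi -8.79 grip 0.0171 F [1.3 0.2 0.4] T [ 0.04 -0.07  0.01] q6 2.16
```

Plate seated (released at 0.1094 m, no residual force). Now the +y latch: shut fingers, push its knob first along −y, then +x in the jig's axes.

>>> move_arm:
  moves:
    - [[-0.01,0.05,0,0,0],[-0.02,0.1,0,0,0],[-0.033,0.146,0,0,0],[-0.033,0.146,-0.05,0,0],[-0.033,0.146,-0.1,0,0]]

```text
clock: 28.88
eef_pos: [0.537, 0.4116, 0.1374]
tool_rot: [0.759, 0.652, 0.001, 0.0]
ft_force: [0.1, 0.1, 0.2]
grip_width: -0.0002
grasp_force: 0.0
```

>>> move_arm:
  moves:
    - [[0,0,-0.02,0,0],[0,0,-0.04,0,0],[0,0,-0.04,0,0],[0,0,-0.04,0,0]]

```text
clock: 29.38
eef_pos: [0.5375, 0.4103, 0.099]
tool_rot: [0.759, 0.651, 0.001, 0.0]
ft_force: [0.6, 0.8, 0.0]
grip_width: -0.0
grasp_force: 0.0
```

>>> move_arm:
  moves:
    - [[-0.001,-0.008,0,0,0],[-0.002,-0.016,0,0,0],[-0.003,-0.024,0,0,0],[-0.0045,-0.031,0,0,0],[-0.006,-0.0385,0,0,0]]

```text
clock: 30.0
eef_pos: [0.5323, 0.3714, 0.0988]
tool_rot: [0.759, 0.651, 0.002, 0.0]
ft_force: [3.1, 4.0, 1.1]
grip_width: -0.0002
grasp_force: 2.2
```

```bash
cat >> h.py <<'E'
def topdark():
    im,K,M,c=shot('top'); return im,K,M
E
python3 -c "
from h import *
st()"
```

```text
t 30.0 tcp [0.5323 0.3714 0.0988] phi -8.81 grip -0.0002 F [3.1 4.  1.1] T [ 0.76 -0.74  0.05] q6 2.33
```

>>> move_arm:
  moves:
    - [[0.001,0.005,0,0,0],[-0.0247,0.009,0,0,0],[-0.0247,0.009,0,0,0],[-0.029,-0.017,0,0,0],[-0.029,-0.017,0,0,0]]

```text
clock: 30.62
eef_pos: [0.5018, 0.3529, 0.0978]
tool_rot: [0.76, 0.65, -0.001, 0.0]
ft_force: [0.5, 0.3, 0.5]
grip_width: 0.0003
grasp_force: 0.0
```

>>> move_arm:
  moves:
    - [[0.007,-0.002,0,0,0],[0.014,-0.004,0,0,0],[0.021,-0.006,0,0,0],[0.026,-0.0075,0,0,0],[0.0285,-0.0085,0,0,0]]

```text
clock: 31.25
eef_pos: [0.531, 0.3461, 0.0978]
tool_rot: [0.759, 0.651, -0.0, -0.0]
ft_force: [-1.7, -0.7, -1.1]
grip_width: -0.0003
grasp_force: 0.7
```

>>> move_arm:
  moves:
    - [[0.001,0,0,0,0],[0.002,0,0,0,0],[0.002,0,0,0,0]]

```text
clock: 31.62
eef_pos: [0.5324, 0.3462, 0.0982]
tool_rot: [0.759, 0.651, 0.0, -0.0]
ft_force: [-1.9, -0.7, -0.5]
grip_width: 0.0002
grasp_force: 0.9
```

>>> move_arm:
  moves:
    - [[0.002,-0.0003,0,0,0],[0.004,-0.0006,0,0,0],[0.005,-0.0008,0,0,0]]

```text
clock: 32.0
eef_pos: [0.5329, 0.346, 0.098]
tool_rot: [0.758, 0.652, -0.003, -0.003]
ft_force: [-13.8, 0.2, 5.2]
grip_width: 0.0005
grasp_force: 7.3
```

>>> move_arm:
  moves:
    - [[0.001,0,0,0,0],[0.002,-0.0003,0,0,0],[0.002,-0.0003,0,0,0]]

```text
clock: 32.38
eef_pos: [0.5331, 0.3459, 0.098]
tool_rot: [0.758, 0.652, -0.004, -0.004]
ft_force: [-16.2, 0.8, 7.1]
grip_width: -0.0005
grasp_force: 8.8
```

>>> move_arm:
  moves:
    - [[-0.015,0.002,0,0,0],[-0.036,0.005,0,0,0],[-0.036,0.005,0.05,0,0],[-0.036,0.005,0.1,0,0],[-0.04,-0.05,0.1,0,0]]

```text
clock: 33.0
eef_pos: [0.504, 0.2993, 0.2044]
tool_rot: [0.758, 0.653, 0.008, 0.002]
ft_force: [0.6, -1.2, -0.2]
grip_width: 0.0
grasp_force: 0.0
```

>>> move_arm:
  moves:
    - [[0,-0.05,0,0,0],[0,-0.1,0,0,0],[0,-0.15,0,0,0],[0,-0.15,0,0,0]]

```text
clock: 33.5
eef_pos: [0.5004, 0.1419, 0.1992]
tool_rot: [0.761, 0.649, 0.001, 0.001]
ft_force: [-0.4, 0.5, -0.0]
grip_width: -0.0001
grasp_force: 0.0
```

>>> move_arm:
  moves:
    - [[-0.006,-0.002,-0.04,0,0],[-0.006,-0.002,-0.08,0,0],[-0.006,-0.002,-0.1005,0,0],[-0.006,-0.002,-0.1005,0,0],[-0.006,-0.002,-0.1005,0,0]]

```text
clock: 34.12
eef_pos: [0.4947, 0.1437, 0.0988]
tool_rot: [0.759, 0.651, 0.001, 0.001]
ft_force: [0.2, 0.8, -0.0]
grip_width: 0.0003
grasp_force: 0.0
```

>>> move_arm:
  moves:
    - [[0.001,0.007,0,0,0],[0.002,0.014,0,0,0],[0.0035,0.02,0,0,0],[0.005,0.0265,0,0,0],[0.0067,0.0325,0,0,0]]

```text
clock: 34.75
eef_pos: [0.5016, 0.1746, 0.098]
tool_rot: [0.76, 0.65, 0.0, 0.002]
ft_force: [5.2, -9.2, 1.8]
grip_width: -0.0002
grasp_force: 3.9
```

>>> move_arm:
  moves:
    - [[0,-0.004,0,0,0],[-0.026,-0.004,0,0,0],[-0.026,-0.004,0,0,0],[-0.0225,0.0247,0,0,0],[-0.0225,0.0247,0,0,0]]

```text
clock: 35.38
eef_pos: [0.4787, 0.2018, 0.0978]
tool_rot: [0.758, 0.652, 0.001, -0.0]
ft_force: [0.1, -0.4, -0.1]
grip_width: 0.0001
grasp_force: 0.0
```

>>> move_arm:
  moves:
    - [[0.007,0,0,0,0],[0.014,0,0,0,0],[0.021,-0.0005,0,0,0],[0.026,-0.001,0,0,0],[0.029,-0.001,0,0,0]]

```text
clock: 36.0
eef_pos: [0.507, 0.1988, 0.0975]
tool_rot: [0.759, 0.651, -0.0, 0.0]
ft_force: [-1.6, 1.5, 0.3]
grip_width: -0.0002
grasp_force: 0.8
```

>>> move_arm:
  moves:
    - [[0.001,0,0,0,0],[0.002,0,0,0,0],[0.002,0,0,0,0]]

```text
clock: 36.38
eef_pos: [0.5088, 0.1988, 0.0976]
tool_rot: [0.759, 0.651, -0.0, 0.0]
ft_force: [-0.7, 0.6, -0.4]
grip_width: 0.0002
grasp_force: 0.4
```

>>> move_arm:
  moves:
    - [[0.002,-0.0003,0,0,0],[0.004,-0.0006,0,0,0],[0.005,-0.0008,0,0,0]]

```text
clock: 36.75
eef_pos: [0.51, 0.1988, 0.0974]
tool_rot: [0.759, 0.651, -0.002, -0.003]
ft_force: [-11.4, 3.3, 5.5]
grip_width: -0.0001
grasp_force: 6.2
```

>>> move_arm:
  moves:
    - [[0.001,0,0,0,0],[0.002,-0.0003,0,0,0],[0.002,-0.0003,0,0,0]]

```text
clock: 37.12
eef_pos: [0.5101, 0.1988, 0.0974]
tool_rot: [0.759, 0.652, -0.003, -0.004]
ft_force: [-14.5, 3.5, 8.7]
grip_width: -0.0001
grasp_force: 7.8
```

>>> move_arm:
  moves:
    - [[-0.015,0.002,0,0,0],[-0.04,0.005,0,0,0],[-0.04,0.005,0.06,0,0],[-0.05,-0.04,0.12,0,0],[-0.07,-0.09,0.15,0,0]]

```text
clock: 37.75
eef_pos: [0.4507, 0.1165, 0.2443]
tool_rot: [0.759, 0.652, 0.002, 0.002]
ft_force: [0.4, -0.9, -0.1]
grip_width: -0.0001
grasp_force: 0.0
```

>>> move_arm:
  moves:
    - [[-0.03,-0.06,0,0,0],[-0.03,-0.12,0,0,0],[-0.03,-0.15,0,0,0],[-0.03,-0.15,0,0,0]]

```text
clock: 38.25
eef_pos: [0.4194, -0.0354, 0.242]
tool_rot: [0.761, 0.649, 0.0, 0.001]
ft_force: [-0.5, 0.8, 0.2]
grip_width: 0.0001
grasp_force: 0.0
```

```bash
python3 - <<'E'
from h import *
st(); im,K,M,c=shot('top'); g=cv2.cvtColor(im,cv2.COLOR_RGB2GRAY); g0=cv2.cvtColor(np.load('top.npz')['im'],cv2.COLOR_RGB2GRAY)
W=lambda a,b,z:[.57+a*.988+b*.153,.264-a*.153+b*.988,z]
for n,p in dict(Lshut=W(-.028,.074,.119),Rshut=W(-.028,-.074,.119),Lopen=W(-.0562,.1143,.119),Ropen=W(-.058,-.1057,.119),tl=W(-.042,.088,.087),tr=W(-.042,-.088,.087),bl=W(.042,.088,.087),br=W(.042,-.088,.087)).items():
    q=proj(p,K,M); x,y=np.round(q).astype(int); print(n,q.round(1),'now',g[y-3:y+4:3,x-3:x+4:3].tolist(),'start',g0[y-3:y+4:3,x-3:x+4:3].tolist())
# what changed elsewhere
d=cv2.absdiff(g,g0)>60; d=cv2.morphologyEx(d.astype(np.uint8),cv2.MORPH_OPEN,np.ones((3,3))); n,l,s,ct=cv2.connectedComponentsWithStats(d)
print([(s[i].tolist()) for i in range(1,n) if s[i,4]>25])
def rows(x0,x1,y0,y1):
    for y in range(y0,y1,2): print(y,' '.join('%3d'%v for v in g[y,x0:x1:2]))
rows(176,262,158,220)
E
```

```text
t 38.25 tcp [ 0.4194 -0.0354  0.242 ] phi -9.05 grip 0.0001 F [-0.5  0.8  0.2] T [ 0.02  0.06 -0.  ] q6 1.65
Lshut [188.7 190.1] now [[177, 179, 209], [178, 41, 40], [154, 134, 56]] start [[214, 212, 217], [92, 132, 132], [85, 134, 131]]
Rshut [237.9 197.5] now [[173, 179, 177], [178, 42, 67], [175, 100, 151]] start [[160, 219, 201], [113, 130, 164], [157, 210, 176]]
Lopen [173.8 197.4] now [[88, 88, 88], [87, 89, 90], [89, 88, 89]] start [[90, 89, 181], [76, 44, 47], [92, 123, 136]]
Ropen [246.8 209.1] now [[169, 169, 172], [166, 168, 150], [132, 137, 183]] start [[201, 156, 201], [173, 48, 124], [163, 111, 166]]
tl [185.8 195.1] now [[191, 177, 41], [210, 196, 199], [205, 202, 201]] start [[111, 84, 138], [217, 204, 211], [210, 206, 206]]
tr [242.8 203.7] now [[164, 146, 145], [155, 158, 175], [172, 173, 172]] start [[213, 177, 198], [208, 177, 180], [208, 211, 112]]
bl [190.4 168.1] now [[187, 169, 165], [209, 172, 172], [206, 173, 202]] start [[192, 206, 199], [214, 211, 211], [211, 214, 214]]
br [247.2 176.7] now [[175, 178, 169], [165, 148, 101], [170, 149, 104]] start [[207, 2
[... 5307 characters left out ...]
  90 139 135 138 139 138 139 116 118 118 117 118 119 118 117 119 118 118 116 115 124 117 116 118 117 116 114 107 108 108  96  70  79 105 132 131 158 183 105  61  71  93  91
214  91 138 137 138 138 138 140 119 121 121 119 118 119 119 119 117 118 119 118 118 117 117 117 116 116 118 116 116 116 116 117 116 118 114 110 107  94  89  80  68  66  88  86
216  90 138 137 138 137 139 140 118 121 120 120 120 119 118 119 117 118 119 118 117 117 117 117 116 117 115 115 116 115 117 117 115 116 116 116 115 115 115 116 116 114 138 138
218  91 139 141 139 138 139 141 118 119 120 120 120 119 118 119 117 118 118 118 118 117 117 116 116 116 115 116 116 116 117 116 116 113 115 113 115 115 115 115 116 113 136 136
```

Both knobs show dark at their shut positions (188,190) and (239,198), the open positions are clear, and the plate lies level over the jig. Handing in.

```bash
python3 -c "
from h import *
print(job.job_done())"
```

```text
the job is handed in; nothing more can be done
None
```

The job is handed in at about 38 s: board laid in the nest with its jacks to the back, plate lowered down both pins onto their shoulders, both latches pushed to their stops; on the way, the plate was first set down on free desk to level it.

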